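# Change over the pull-out trays: sanding block away, tacks out

## Task

Only one tray of the rack may stand out at a time: push the tray with the sanding block fully home first, and only then hook a fingertip behind the front lip of the tray with the tack tin and draw it out as far as it goes. Work with the fingertips alone: pinch and lift nothing, do not touch the things lying in the trays, leave the tray with the small round wooden box home and everything else where it stands.

Things in the scene. Friction and masses are not known exactly. Their poses are not given: they have to be found in the camera images.
- rack: low wooden rack fixed on the stand, 330 mm wide, 210 mm deep, rear board 62 mm high, cheeks 48 mm. Holds three equal open plywood trays side by side, 105 mm apart, in any order, told apart by their contents. Origin on the stand's top, below the middle of the line of fronts of trays that are home; x points to the rear (away from the robot), y left, z up; trays draw out along -x
- tin_lip_top (a point): top inner edge of the front lip of the tray that holds the tack tin, mid-width, 50 mm above the stand's top; moves with the tray; axes as the rack's. The lip rises 30 mm above the tray's floor (floor 20 mm above the stand's top). Behind it: an empty pocket 79 mm long (x), 86 mm wide, between side walls 24 mm high, then a 12 mm high cross strip and the contents' bay
- tin_front_mid (a point): middle of the outer front face of the tray with the tack tin, 33 mm above the stand's top; axes as the rack's. The front board with the lip behind it is 10 mm thick, 96 mm wide, 36 mm high, and bears a small flat brass card frame
- tin_tray (a joint): how far the tray with the tack tin is drawn out: 0 = fully home against its stop, 0.10 m = fully out at its front stop; the slide drags with about 2 N and stays where it is left
- tack_tin: round open tin of tacks, 55 mm across, 21 mm high, loose; stands in its tray's rear bay (95 mm long, 86 mm wide); origin at the centre of its underside, z up
- block_lip_top (a point): top inner edge of the front lip of the tray that holds the sanding block, mid-width, 50 mm above the stand's top; moves with the tray; axes as the rack's. The lip rises 30 mm above the tray's floor (floor 20 mm above the stand's top). Behind it: an empty pocket 79 mm long (x), 86 mm wide, between side walls 24 mm high, then a 12 mm high cross strip and the contents' bay
- block_front_mid (a point): middle of the outer front face of the tray with the sanding block, 33 mm above the stand's top; axes as the rack's. The front board with the lip behind it is 10 mm thick, 96 mm wide, 36 mm high, and bears a small flat brass card frame
- block_tray (a joint): how far the tray with the sanding block is drawn out: 0 = fully home against its stop, 0.10 m = fully out at its front stop; the slide drags with about 2 N and stays where it is left
- sanding_block: plain oblong sanding block, 42 x 68 x 30 mm high, loose; stands in its tray's rear bay (95 mm long, 86 mm wide); origin at the centre of its underside, z up
- cup_lip_top (a point): top inner edge of the front lip of the tray that holds the small wooden box, mid-width, 50 mm above the stand's top; moves with the tray; axes as the rack's. The lip rises 30 mm above the tray's floor (floor 20 mm above the stand's top). Behind it: an empty pocket 79 mm long (x), 86 mm wide, between side walls 24 mm high, then a 12 mm high cross strip and the contents' bay
- cup_front_mid (a point): middle of the outer front face of the tray with the small wooden box, 33 mm above the stand's top; axes as the rack's. The front board with the lip behind it is 10 mm thick, 96 mm wide, 36 mm high, and bears a small flat brass card frame
- cup_tray (a joint): how far the tray with the small wooden box is drawn out: 0 = fully home against its stop, 0.10 m = fully out at its front stop; the slide drags with about 2 N and stays where it is left
- tiny_open: small round open bent-wood box, 65 mm across, 36 mm high, loose; stands in its tray's rear bay (95 mm long, 86 mm wide); origin at the centre of its underside, z up
- spool_jute: ribbon spool lying flat, 104 mm across, 34 mm high, left of the work near the robot, loose, a bystander; origin at the centre of its underside
- tape_1: roll of tape lying flat, 98 mm across, 25 mm high, at the left near the robot, loose, a bystander; origin at the centre of its underside
Mind the look-alikes: they are no part of the job. What is shaped like the tack_tin but orange or pink is not meant.

How it is judged:
By the outcome, as a careful person would: the job done as asked, in the order asked, and still so for the second after the job is handed in, with the robot touching nothing.
It also fails if it takes over 51 s, if anything falls off the work surface, if the arm or the gripper's body presses on something with over 40 N, if the wrist force passes 120 N, or if a joint passes its speed limit or range.

## Robot

A 6-joint arm with a two-finger parallel gripper is mounted at the origin on a cart in front of the work surface, level with it; the furniture and walls round the work are solid. World frame = base frame: x ahead of the robot, y to its left, z up, the work surface at z = 0. Lengths are in mm, angles in rad, forces in N, time in s.
With the tool pointing down it reaches from about 300 to 775 mm from the base axis. Payload 14.6 kg.
Tool frame: the origin (TCP) lies midway between the tips of the shut fingers; the grasp point (between the pads) lies 19 mm behind it; z points along the fingers, y is the direction in which the jaws open and shut (so a half turn about z gives the same grasp; the last joint's range is limited). The gripper opens to 85 mm and grips with 20 to 120 N. Pads are 22 mm wide; open, the fingers measure 114 mm over their backs; the gripper's body (76 mm by 85 mm) begins 54 mm behind the grasp point. The pads swing forward as they close: fully open they stand 13 mm farther back than shut.
Start: joints at [-1.372, 0.3, 1.521, -0, 1.321, -0.067], TCP at [144.468, -530.677, 231.281] pointing down, gripper open.
Joint ranges: [-3.03, 3.03], [-0.79, 2.21], [0.23, 2.52], [-1.04, 4.18], [0, 3.07], [-2.55, 2.55]. Speed limits (rad/s): [2.22, 2.22, 2.57, 3.14, 3.14, 3.14].

## Interface

Orientations are given as a unit quaternion [w, x, y, z].
In Python, from rig import telemetry, read_camera, order gives the robot as it stands.
- The arm moves only by the tool apply_moves, never from a script. Its argument "deltas" is a list of rows, each an object of numbers: "x", "y", "z": the shift along the tool's x, y, z in cm; "ax", "ay", "az": the turn, a rotation vector about the tool's x, y, z in degrees. In form: [{"x": .., "y": .., "z": .., "ax": .., "ay": .., "az": ..}, ...]. A call has exactly 5 rows; each row shifts and turns the commanded pose from where the row before left it, along the tool's axes as they then stand; what a row does not reach is not made up. A row lasts 1/10 s, in which the tool goes at most 50 mm and 8.59 degrees, less where a joint would pass 70% of its speed; a pose out of reach is approached as far as the arm can. A call is refused whole if a number of a shift passes 5 or a number of a turn 8.59, either way. A call with a gripper value outside its range is refused whole. "jaw" is the closure in counts, from 0 (fully open) to 255 (shut), set as the call begins (left out, the last holds). The fingers move at their own pace and stop on an object; "newtons" is the grip in N (left out, the last holds). Time passes only in rows, so rows that do not move let the fingers close, or fill a call up. It gives the time, the measured TCP pose, the force and the opening at its end, in the units of the state.
- telemetry.observe(): the state, without advancing time (a new reading comes with each control period).
- read_camera(name): name is "scene" or "side" or "wrist"; returns a dict with "img" (400x640x3 uint8, red, green, blue), "range_z" (400x640 float32, mm along the optical axis (not along the pixel's ray), 0 where there is no reading), "fx", "fy", "cx", "cy" (pixels), "origin" and "orientation" of the camera in the world. Camera axes: x right, y down, z forward; pixel columns grow to the right and rows downward; lengths in mm; the calibration is good to about 2 mm. A picture is of the moment at which its call begins.
- order.close_job(): hands the job in, once; it reports no verdict.
The state is a dict: "time_s": time; "joint_positions": joint angles; "joint_vel": joint speeds; "effort": joint torques, N m; "eef_pos": TCP position; "ee_rot": TCP orientation; "force": force on the tool from outside, world axes, zero at the start; "wrist_torque": the same for the moment, N m; "width": finger opening in mm.
Only numpy, scipy, OpenCV 4.12 (cv2) and the standard library are available. Lean on these libraries where they do the work, as an engineer would, in place of code of your own. Each camera call takes 0.05 s, during which the arm holds its last target.

## Working session

There is one attempt and no reset: what is moved stays moved. The work goes in short steps, Python scripts to look and compute and a tool call to move; the robot and the scene stay as the last step left them, time stands still between calls to the robot, and variables do not carry over. Pictures are saved under pics/ and viewed, and the job is handed in when it is done.

Besides the shell and the picture viewer there is one more tool, called after "Request:" in YAML: its name, and indented under it one key for each argument. apply_moves: Moves the arm, as the interface text tells. Its arguments: {"type":"object","properties":{"deltas":{"type":"array"},"jaw":{"type":"number"},"newtons":{"type":"number"}},"required":["deltas"]}

```bash
mkdir -p pics; ls
python3 - <<'E'
from rig import telemetry, read_camera
import cv2,numpy as np
print(telemetry.observe())
for n in ["scene","side"]:
    d=read_camera(n); np.savez(f"pics/{n}0.npz",**d)
    cv2.imwrite(f"pics/{n}0.png",d["img"][:,:,::-1]); print(n,d["fx"],d["cx"],d["cy"],d["origin"],d["orientation"])
E
```

```text
pics
{'time_s': 0.0, 'joint_positions': array([-1.37159396e+00,  3.00469784e-01,  1.52160421e+00, -3.68640708e-05,
        1.32070400e+00, -6.66062384e-02]), 'joint_vel': array([-0.00091742,  0.00034201,  0.00091158, -0.0009808 , -0.00020132,
       -0.00121837]), 'effort': array([-1.03864899e-03, -5.43498480e+01, -3.61792910e+01, -1.58155244e-04,
        4.06562904e-03, -9.28084063e-06]), 'eef_pos': array([ 144.41627364, -530.44850529,  230.71225501]), 'ee_rot': array([-5.90183551e-04,  9.91180435e-01,  1.32517896e-01, -5.70806705e-05]), 'force': array([-0.40867913, -0.39224406,  0.04958658]), 'wrist_torque': array([-0.00251499,  0.0045212 , -0.0009056 ]), 'width': 85.27311424100198}
scene 512.5566679803246 312.94376976502343 198.31503523936848 [ -463.19585911 -1364.79037037   964.51438487] [-0.47790103  0.81204276 -0.28470877  0.17645987]
side 475.1420558009932 322.33122561693966 200.54422731620988 [  375.02422928 -1338.42455734   715.30739166] [-0.52452832  0.84744595 -0.06621626  0.0481747 ]
```

View pics/scene0.png

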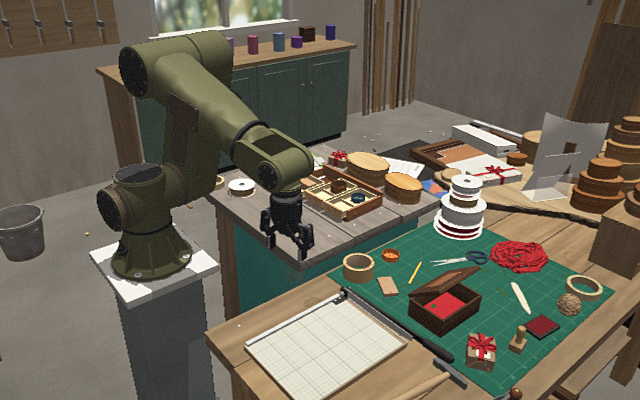

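View pics/side0.png

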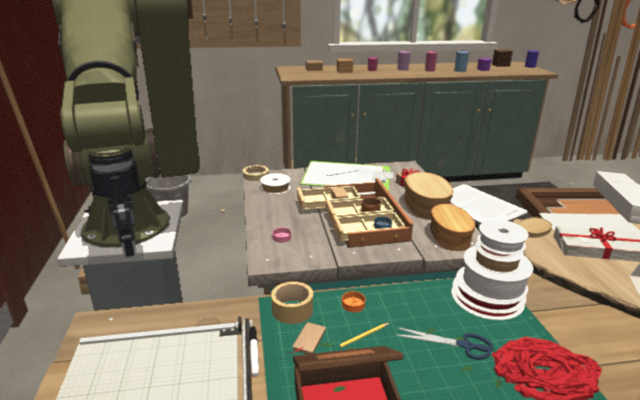

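```bash
cat > h.py <<'E'
import numpy as np,cv2
from scipy.spatial.transform import Rotation as R
def P(d,u,v,z=None):
    q=np.array(d["orientation"]);r=R.from_quat([q[1],q[2],q[3],q[0]])
    ray=r.apply([(u-d["cx"])/d["fx"],(v-d["cy"])/d["fy"],1.]);o=np.array(d["origin"])
    if z is not None: return o+ray*(z-o[2])/ray[2]
    return o+ray*d["range_z"][int(round(v)),int(round(u))]
def pix(d,p):
    q=np.array(d["orientation"]);r=R.from_quat([q[1],q[2],q[3],q[0]])
    c=r.inv().apply(np.array(p)-np.array(d["origin"]));return c[0]/c[2]*d["fx"]+d["cx"],c[1]/c[2]*d["fy"]+d["cy"]
E
python3 - <<'E'
from h import *
d=np.load("pics/side0.npz")
c=cv2.resize(d["img"][160:280,235:435],None,fx=4,fy=4,interpolation=cv2.INTER_CUBIC)
cv2.imwrite("pics/side0c.png",c[:,:,::-1])
E
```

```text
(no output)
```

View pics/side0c.png

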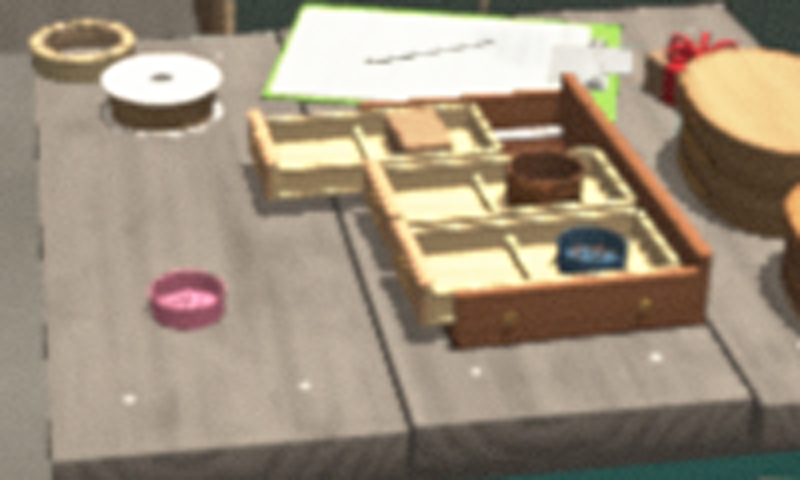

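The left tray (crop ~(375,150)) holds the sanding block and stands out. The middle one holds the round wooden box (545,178), and the right one the blue tack tin (590,250). The pink tin at (187,300) and the orange one on the green mat are look-alikes, so I leave them alone. Next I measure.

Run:
```python
from h import *
d=np.load("pics/side0.npz"); s=np.load("pics/scene0.npz")
f=lambda a,b:(235+a/4-.4,160+b/4-.4)
for n,a,b,z in [("blockfront topL",248,110,None),("block front topR",262,150,None),("midfrontL",368,165,None),("tinfront R end",425,292,None),("rear cheek corner",707,250,62),("cheek top front right",455,318,None),("rear left",565,75,62),("tin",590,240,None),("box",545,160,None),("block",418,125,None),("pink",187,285,None),("stand",300,400,None),("stand2",300,300,None),("spool",162,75,None),("tape",85,35,None),("cheek side",580,310,None)]:
    u,v=f(a,b); print(n,P(d,u,v).round(0), P(d,u,v,z).round(0) if z else "")
```

```text
blockfront topL [544. 198.   1.] 
block front topR [536.  24.  45.] 
midfrontL [614. -22.  50.] 
tinfront R end [ 622. -211.   43.] 
rear cheek corner [ 827. -210.   59.] [ 825. -214.   62.]
cheek top front right [ 642. -219.   25.] 
rear left [808. 107.  59.] [806. 100.  62.]
tin [ 767. -124.   26.] 
box [757. -25.  46.] 
block [667.  43.  50.] 
pink [ 462. -117.    8.] 
stand [ 525. -271.    1.] 
stand2 [ 544. -138.    0.] 
spool [470. 219.  30.] 
tape [407. 368.  11.] 
cheek side [ 734. -217.   22.]
```

Request:
apply_moves:
  deltas:
    - {"x": 3,"y": -2.6}
    - {"x": 3,"y": -2.6}
    - {"x": 3,"y": -2.6}
    - {"x": 3,"y": -2.6}
    - {"x": 3,"y": -2.6}
  jaw: 255
  newtons: 20

```text
validation failed for argument at $.de...
```

Request:
apply_moves:
  deltas:
    - {"x": 3,"y": -2.6}
    - {"x": 3,"y": -2.6}
    - {"x": 3,"y": -2.6}
    - {"x": 3,"y": -2.6}
    - {"x": 3,"y": -2.6}

```text
validation failed for argument at $.de...
```

Request:
apply_moves:
  deltas:
    - {"x": 3,"y": -2.6}
    - {"x": 3,"y": -2.6}
    - {"x": 3,"y": -2.6}
    - {}
    - {}

```text
validation failed for argument at $.de...
```

Run:
```python
from h import *
from rig import telemetry, read_camera
d=read_camera("wrist"); np.savez("pics/w1.npz",**d); cv2.imwrite("pics/w1.png",d["img"][:,:,::-1])
print(telemetry.observe(),d["fx"],d["origin"],d["orientation"])
```

```text
{'time_s': 0.15, 'joint_positions': array([-1.37159186e+00,  3.00323489e-01,  1.52141919e+00,  1.01325838e-05,
        1.32063308e+00, -6.65989156e-02]), 'joint_vel': array([ 0.0006737 , -0.00271978, -0.00199615,  0.00097772,  0.00104226,
       -0.00010996]), 'effort': array([ 1.01922349e-03, -5.43669677e+01, -3.61885357e+01,  4.44062408e-06,
        3.14933444e-03,  5.26312715e-05]), 'eef_pos': array([ 144.44595787, -530.53338793,  230.87076799]), 'ee_rot': array([-3.91014749e-04,  9.91181652e-01,  1.32509545e-01, -2.10445153e-05]), 'force': array([-0.4493213 ,  0.31624029,  0.59739662]), 'wrist_torque': array([-0.02664803,  0.01640881,  0.01089808]), 'width': 85.52949358874551} 289.6675342336204 [ 212.75068616 -511.61573788  372.48464719] [ 0.11139548  0.78675151 -0.60100097 -0.08608689]
```

View pics/w1.png

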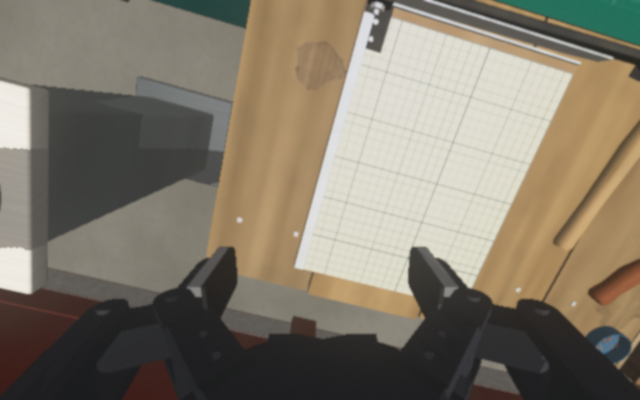

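The moves were refused, so nothing has moved; rows evidently need all six keys. The picture shows the table at the right of the robot with another round blue item at (605,345), which is not in the rack.

Request:
apply_moves:
  deltas:
    - {"x": 3,"y": -2.6,"z": 0,"ax": 0,"ay": 0,"az": 0}
    - {"x": 3,"y": -2.6,"z": 0,"ax": 0,"ay": 0,"az": 0}
    - {"x": 3,"y": -2.6,"z": 0,"ax": 0,"ay": 0,"az": 0}
    - {"x": 3,"y": -2.6,"z": 0,"ax": 0,"ay": 0,"az": 0}
    - {"x": 3,"y": -2.6,"z": 0,"ax": 0,"ay": 0,"az": 0}
  jaw: 255
  newtons: 20

```text
time_s: 0.65
eef_pos: [255.6, -364.4, 231.2]
ee_rot: [-0.0, 0.991, 0.132, -0.0]
force: [1.1, 0.6, 0.0]
width: 12.3
```

Request:
apply_moves:
  deltas:
    - {"x": 3,"y": -2.6,"z": 0,"ax": 0,"ay": 0,"az": 0}
    - {"x": 3,"y": -2.6,"z": 0,"ax": 0,"ay": 0,"az": 0}
    - {"x": 3,"y": -2.6,"z": 0,"ax": 0,"ay": 0,"az": 0}
    - {"x": 3,"y": -2.6,"z": 0,"ax": 0,"ay": 0,"az": 0}
    - {"x": 3,"y": -2.6,"z": 0,"ax": 0,"ay": 0,"az": 0}

```text
time_s: 1.15
eef_pos: [366.2, -199.5, 231.3]
ee_rot: [0.0, 0.991, 0.132, 0.0]
force: [0.5, -1.2, -0.7]
width: -0.2
```

Request:
apply_moves:
  deltas:
    - {"x": 3,"y": -2.6,"z": 0,"ax": 0,"ay": 0,"az": 0}
    - {"x": 3,"y": -2.6,"z": 0,"ax": 0,"ay": 0,"az": 0}
    - {"x": 0,"y": 0,"z": 0,"ax": 0,"ay": 0,"az": 6}
    - {"x": 0,"y": 0,"z": 0,"ax": 0,"ay": 0,"az": 5.7}
    - {"x": 0,"y": 0,"z": 0,"ax": 0,"ay": 0,"az": 0}

```text
time_s: 1.65
eef_pos: [409.9, -134.8, 231.1]
ee_rot: [-0.0, 1.0, 0.03, -0.0]
force: [0.1, -0.6, -0.2]
width: -0.3
```

Run:
```python
from h import *
from rig import telemetry, read_camera
d=read_camera("wrist"); np.savez("pics/w2.npz",**d); cv2.imwrite("pics/w2.png",d["img"][:,:,::-1])
print(telemetry.observe(),d["fx"],d["origin"],d["orientation"])
```

```text
{'time_s': 1.7, 'joint_positions': array([-4.03124923e-01,  3.22958861e-02,  1.83343173e+00,  1.90715045e-05,
        1.27615119e+00,  1.10384859e+00]), 'joint_vel': array([-0.00919103, -0.00010842,  0.00040111,  0.00053327,  0.00191882,
       -0.03703884]), 'effort': array([ 4.63788304e-01, -3.75005651e+01, -3.55994833e+01,  9.84223414e-03,
        9.61786609e-04,  9.13098436e-01]), 'eef_pos': array([ 409.81424491, -134.98383996,  231.16811803]), 'ee_rot': array([-6.85715499e-05,  9.99490952e-01,  3.19032230e-02, -1.25900716e-04]), 'force': array([0.2701267 , 0.4507809 , 0.38902239]), 'wrist_torque': array([-0.0475221 ,  0.00439513, -0.0444936 ]), 'width': -0.2250819846047719} 289.6675342336204 [ 480.58552412 -130.07592575  372.7999158 ] [ 0.10249685  0.72101783 -0.67841029 -0.09688736]
```

View pics/w2.png

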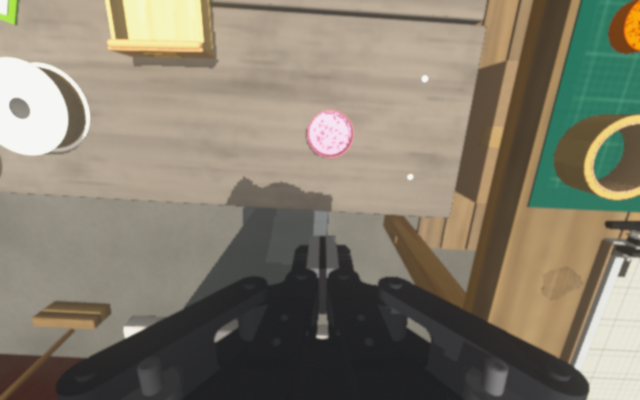

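The pink decoy is at (330,133), and the block tray's front is at about (160,47). I move closer for a better view.

Request:
apply_moves:
  deltas:
    - {"x": 2,"y": -2,"z": 0,"ax": 0,"ay": 0,"az": 0}
    - {"x": 2,"y": -2,"z": 0,"ax": 0,"ay": 0,"az": 0}
    - {"x": 2,"y": -2,"z": 0,"ax": 0,"ay": 0,"az": 0}
    - {"x": 2,"y": -2,"z": 0,"ax": 0,"ay": 0,"az": 0}
    - {"x": 0,"y": 0,"z": 0,"ax": 0,"ay": 0,"az": 0}

```text
time_s: 2.2
eef_pos: [485.9, -48.8, 231.0]
ee_rot: [-0.0, 0.999, 0.033, -0.0]
force: [-0.6, 0.4, 0.5]
width: 0.2
```

Run:
```python
from h import *
from rig import telemetry, read_camera
d=read_camera("wrist"); np.savez("pics/w3.npz",**d); cv2.imwrite("pics/w3.png",d["img"][:,:,::-1])
print(telemetry.observe()["eef_pos"],d["origin"],d["orientation"])
```

```text
[485.10064333 -49.71966137 230.91405307] [556.58103888 -43.69972165 372.66037503] [ 0.10262274  0.7229583  -0.67636016 -0.09662712]
```

View pics/w3.png

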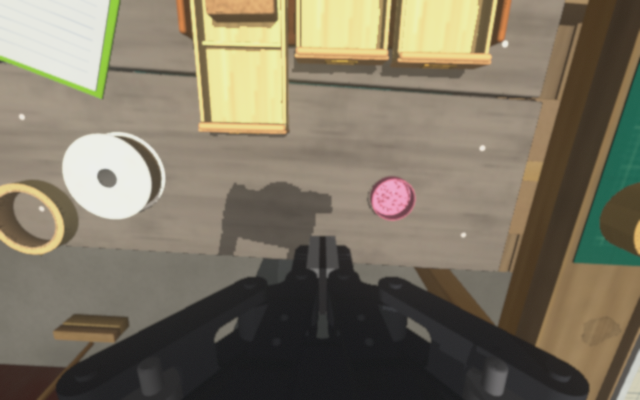

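Run:
```python
from h import *
d=np.load("pics/w3.npz")
a=cv2.resize(d["img"][90:150,185:305],None,fx=6,fy=6,interpolation=cv2.INTER_CUBIC)
b=cv2.resize(d["img"][0:75,285:505],None,fx=3.6,fy=3.6,interpolation=cv2.INTER_CUBIC)
b=b[:,:720]
cv2.imwrite("pics/w3c.png",np.vstack([a,b])[:600,:,::-1]); print(a.shape,b.shape)
```

```text
(360, 720, 3) (270, 720, 3)
```

View pics/w3c.png

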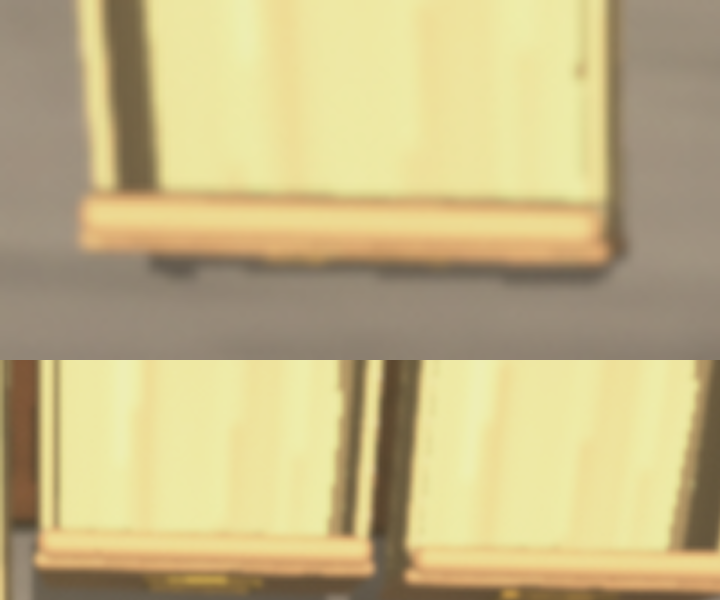

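Run:
```python
from h import *
d=np.load("pics/w3.npz")
A=lambda x,y:(185+x/6-.4,90+y/6-.4)
B=lambda x,y:(285+x/3.6-.4,(y-360)/3.6-.4)
def s(n,uv): print(n,np.round(uv,1),P(d,*uv,50).round(1))
s("blkinL",A(85,194));s("blkinR",A(605,204));s("blkoutL",A(82,238));s("blkoutR",A(605,252))
s("cupinL",B(42,530));s("cupinR",B(372,541));s("tininL",B(408,548));
b=cv2.resize(d["img"][0:75,385:505],None,fx=6,fy=6,interpolation=cv2.INTER_CUBIC)
cv2.imwrite("pics/w3d.png",b[:,:,::-1])
```

```text
blkinL [198.8 121.9] [540.4  88.8  50. ]
blkinR [285.4 123.6] [544.9  -4.4  50. ]
blkoutL [198.3 129.3] [532.7  89.7  50. ]
blkoutR [285.4 131.6] [536.5  -4.7  50. ]
cupinL [296.3  46.8] [620.4 -13.   50. ]
cupinR [387.9  49.9] [ 623.8 -105.4   50. ]
tininL [397.9  51.8] [ 622.7 -115.7   50. ]
```

View pics/w3d.png

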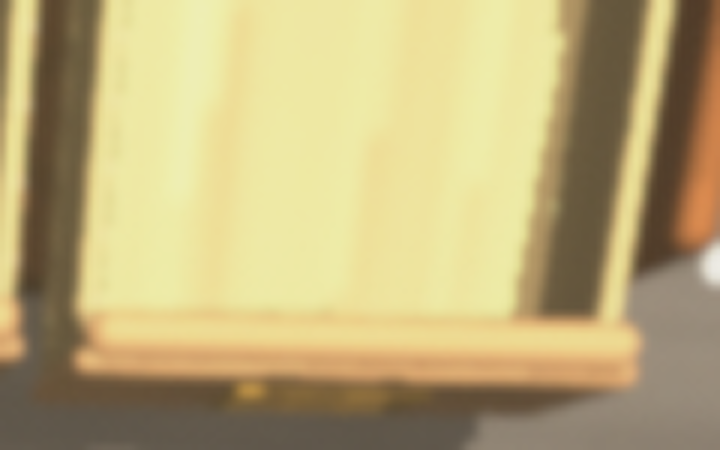

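Request:
apply_moves:
  deltas:
    - {"x": 0,"y": 0,"z": 0,"ax": 0,"ay": 0,"az": 0.9}
    - {"x": 0.5,"y": -3,"z": 2,"ax": 0,"ay": 0,"az": 0}
    - {"x": 0.5,"y": -3,"z": 2,"ax": 0,"ay": 0,"az": 0}
    - {"x": 0,"y": -3,"z": 3,"ax": 0,"ay": 0,"az": 0}
    - {"x": 0,"y": 0,"z": 3,"ax": 0,"ay": 0,"az": 0}

```text
time_s: 2.75
eef_pos: [490.2, 41.6, 130.7]
ee_rot: [-0.0, 1.0, 0.024, 0.001]
force: [1.0, -1.4, 0.1]
width: 0.2
```

Request:
apply_moves:
  deltas:
    - {"x": 0,"y": 0,"z": 3,"ax": 0,"ay": 0,"az": 0}
    - {"x": 0,"y": 0,"z": 3,"ax": 0,"ay": 0,"az": 0}
    - {"x": 0,"y": 0,"z": 2.5,"ax": 0,"ay": 0,"az": 0}
    - {"x": 0,"y": 0,"z": 1.9,"ax": 0,"ay": 0,"az": 0}
    - {"x": 0,"y": 0,"z": 0,"ax": 0,"ay": 0,"az": 0}

```text
time_s: 3.25
eef_pos: [489.1, 39.1, 25.5]
ee_rot: [-0.0, 1.0, 0.022, -0.002]
force: [-0.5, -0.2, 0.5]
width: -0.1
```

Request:
apply_moves:
  deltas:
    - {"x": 0.8,"y": 0,"z": 0,"ax": 0,"ay": 0,"az": 0}
    - {"x": 0.8,"y": 0,"z": 0,"ax": 0,"ay": 0,"az": 0}
    - {"x": 0.8,"y": 0,"z": 0,"ax": 0,"ay": 0,"az": 0}
    - {"x": 0.5,"y": 0,"z": 0,"ax": 0,"ay": 0,"az": 0}
    - {"x": 0.4,"y": 0,"z": 0,"ax": 0,"ay": 0,"az": 0}

```text
time_s: 3.75
eef_pos: [524.1, 41.6, 27.6]
ee_rot: [0.0, 1.0, 0.023, 0.0]
force: [-2.1, -1.1, 1.1]
width: 0.3
```

Request:
apply_moves:
  deltas:
    - {"x": 0.5,"y": 0,"z": 0,"ax": 0,"ay": 0,"az": 0}
    - {"x": 0.7,"y": 0,"z": 0,"ax": 0,"ay": 0,"az": 0}
    - {"x": 0.7,"y": 0,"z": 0,"ax": 0,"ay": 0,"az": 0}
    - {"x": 0.7,"y": 0,"z": 0,"ax": 0,"ay": 0,"az": 0}
    - {"x": 0.7,"y": 0,"z": 0,"ax": 0,"ay": 0,"az": 0}

```text
time_s: 4.25
eef_pos: [557.2, 43.0, 27.3]
ee_rot: [0.0, 1.0, 0.023, -0.0]
force: [-1.5, -1.2, 1.3]
width: -0.1
```

Request:
apply_moves:
  deltas:
    - {"x": 0.7,"y": 0,"z": 0,"ax": 0,"ay": 0,"az": 0}
    - {"x": 0.7,"y": 0,"z": 0,"ax": 0,"ay": 0,"az": 0}
    - {"x": 0.5,"y": 0,"z": 0,"ax": 0,"ay": 0,"az": 0}
    - {"x": 0.4,"y": 0,"z": 0,"ax": 0,"ay": 0,"az": 0}
    - {"x": 0.4,"y": 0,"z": 0,"ax": 0,"ay": 0,"az": 0}

```text
time_s: 4.75
eef_pos: [583.8, 44.3, 27.2]
ee_rot: [0.0, 1.0, 0.023, -0.0]
force: [-1.6, -1.6, 0.2]
width: -0.2
```

Pushing steadily at about 2 N. Next comes a slow approach to the stop.

Request:
apply_moves:
  deltas:
    - {"x": 0.3,"y": 0,"z": 0,"ax": 0,"ay": 0,"az": 0}
    - {"x": 0.3,"y": 0,"z": 0,"ax": 0,"ay": 0,"az": 0}
    - {"x": 0.2,"y": 0,"z": 0,"ax": 0,"ay": 0,"az": 0}
    - {"x": 0.2,"y": 0,"z": 0,"ax": 0,"ay": 0,"az": 0}
    - {"x": 0,"y": 0,"z": 0,"ax": 0,"ay": 0,"az": 0}

```text
time_s: 5.25
eef_pos: [593.9, 44.9, 27.3]
ee_rot: [-0.0, 1.0, 0.023, 0.0]
force: [-0.1, 0.1, -0.5]
width: -0.0
```

Request:
apply_moves:
  deltas:
    - {"x": 0.1,"y": 0,"z": 0,"ax": 0,"ay": 0,"az": 0}
    - {"x": 0.1,"y": 0,"z": 0,"ax": 0,"ay": 0,"az": 0}
    - {"x": 0.1,"y": 0,"z": 0,"ax": 0,"ay": 0,"az": 0}
    - {"x": 0,"y": 0,"z": 0,"ax": 0,"ay": 0,"az": 0}
    - {"x": 0,"y": 0,"z": 0,"ax": 0,"ay": 0,"az": 0}

```text
time_s: 5.75
eef_pos: [596.7, 45.0, 27.3]
ee_rot: [-0.0, 1.0, 0.023, 0.0]
force: [-0.3, 0.4, -0.7]
width: 0.0
```

Request:
apply_moves:
  deltas:
    - {"x": 0.1,"y": 0,"z": 0,"ax": 0,"ay": 0,"az": 0}
    - {"x": 0.1,"y": 0,"z": 0,"ax": 0,"ay": 0,"az": 0}
    - {"x": 0.1,"y": 0,"z": 0,"ax": 0,"ay": 0,"az": 0}
    - {"x": 0,"y": 0,"z": 0,"ax": 0,"ay": 0,"az": 0}
    - {"x": 0,"y": 0,"z": 0,"ax": 0,"ay": 0,"az": 0}

```text
time_s: 6.25
eef_pos: [597.8, 45.1, 27.3]
ee_rot: [0.0, 1.0, 0.023, -0.002]
force: [-18.9, -1.5, 12.4]
width: 0.2
```

The tray is on its stop: the force rose to 19 N and the motion ended at x=597.8. I back off, rise and check.

Request:
apply_moves:
  deltas:
    - {"x": -0.5,"y": 0,"z": 0,"ax": 0,"ay": 0,"az": 0}
    - {"x": -2,"y": 0,"z": 0,"ax": 0,"ay": 0,"az": 0}
    - {"x": -3,"y": 0,"z": -3,"ax": 0,"ay": 0,"az": 0}
    - {"x": -3,"y": 0,"z": -4,"ax": 0,"ay": 0,"az": 0}
    - {"x": 0,"y": 0,"z": -4,"ax": 0,"ay": 0,"az": 0}

```text
time_s: 6.75
eef_pos: [511.7, 41.1, 137.9]
ee_rot: [-0.0, 1.0, 0.023, -0.001]
force: [1.2, 0.5, -0.3]
width: -0.4
```

Request:
apply_moves:
  deltas:
    - {"x": 0,"y": 3,"z": -4,"ax": 0,"ay": 0,"az": 0}
    - {"x": 0,"y": 4,"z": -4,"ax": 0,"ay": 0,"az": 0}
    - {"x": 0,"y": 4,"z": -2,"ax": 0,"ay": 0,"az": 0}
    - {"x": 0,"y": 3,"z": 0,"ax": 0,"ay": 0,"az": 0}
    - {"x": 0,"y": 0,"z": 0,"ax": 0,"ay": 0,"az": 0}

```text
time_s: 7.25
eef_pos: [521.0, -97.1, 233.3]
ee_rot: [0.0, 1.0, 0.021, 0.001]
force: [0.3, 0.7, -0.5]
width: -0.1
```

Run:
```python
from h import *
from rig import telemetry, read_camera
d=read_camera("wrist"); np.savez("pics/w4.npz",**d); cv2.imwrite("pics/w4.png",d["img"][:,:,::-1])
e=read_camera("side")
c=cv2.resize(e["img"][160:280,235:435],None,fx=4,fy=4,interpolation=cv2.INTER_CUBIC)
cv2.imwrite("pics/side4.png",c[:,:,::-1])
print(telemetry.observe()["eef_pos"],d["origin"],d["orientation"])
```

```text
[520.79414206 -94.40142218 232.52236884] [591.45702325 -93.52113067 375.13787142] [ 0.10124506  0.71490303 -0.68507354 -0.09662992]
```

View pics/w4.png

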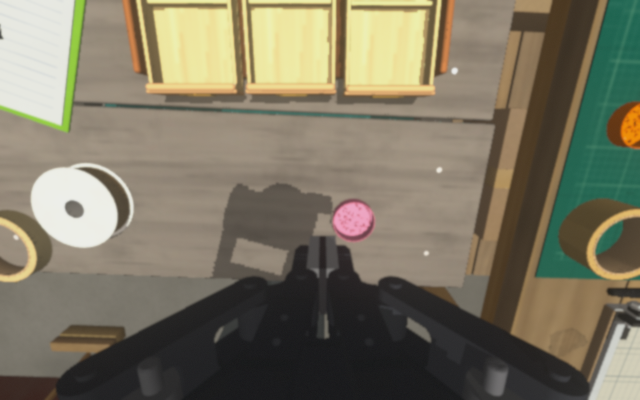

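View pics/side4.png

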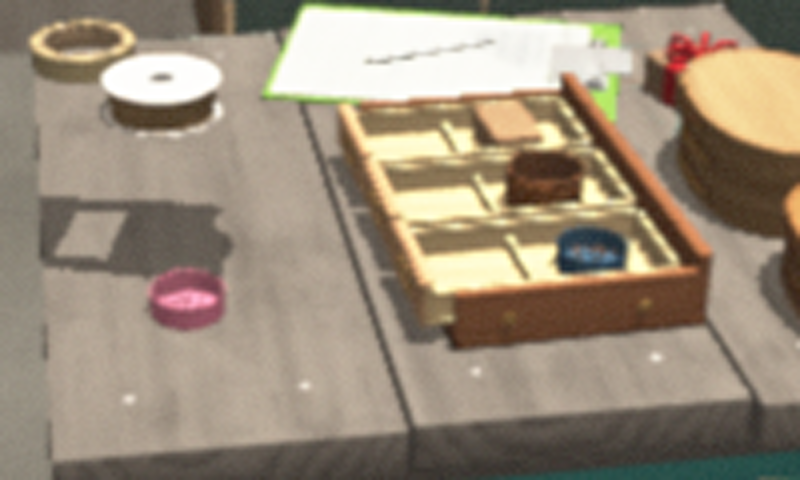

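The three fronts are in line (rows 88–92 in the wrist view, columns 145–435), so the block tray is home. I now locate the tin's lip.

Run:
```python
from h import *
d=np.load("pics/w4.npz")
b=cv2.resize(d["img"][0:105,330:450],None,fx=5,fy=5,interpolation=cv2.INTER_CUBIC)
cv2.imwrite("pics/w4c.png",b[:,:,::-1])
for n,u,v in [("blkL",147,85.5),("blkR",238,86.5),("cupL",245,86.5),("cupR",335,87.5),("tinL",345,88),("tinR",435,89)]: print(n,P(d,u,v,50).round(1))
```

```text
blkL [613.8  91.3  50. ]
blkR [616.9  -4.1  50. ]
cupL [617.2 -11.4  50. ]
cupR [ 620.3 -105.9   50. ]
tinL [ 620.2 -116.5   50. ]
tinR [ 623.3 -211.2   50. ]
```

View pics/w4c.png

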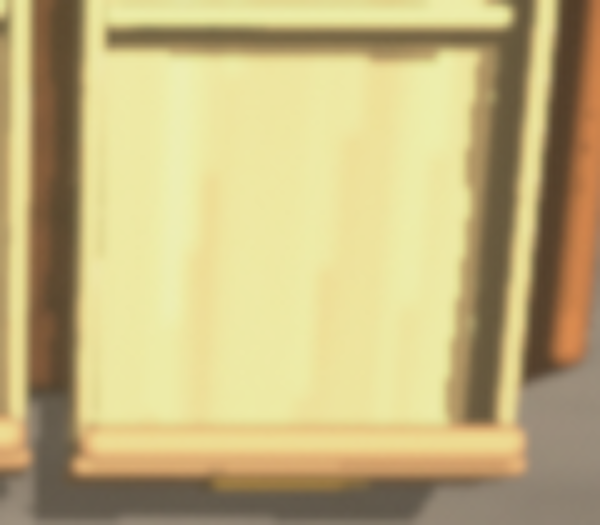

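Request:
apply_moves:
  deltas:
    - {"x": 3.5,"y": 2,"z": 2,"ax": 0,"ay": 0,"az": 0}
    - {"x": 3.5,"y": 2,"z": 2,"ax": 0,"ay": 0,"az": 0}
    - {"x": 3.5,"y": 2,"z": 2,"ax": 0,"ay": 0,"az": 0}
    - {"x": 3,"y": 1.2,"z": 3,"ax": 0,"ay": 0,"az": 0}
    - {"x": 0,"y": 0,"z": 0,"ax": 0,"ay": 0,"az": 0}

```text
time_s: 7.85
eef_pos: [659.0, -158.9, 134.6]
ee_rot: [-0.002, 1.0, 0.023, -0.005]
force: [-0.5, 0.4, -1.2]
width: -0.0
```

Request:
apply_moves:
  deltas:
    - {"x": 0,"y": 0.2,"z": 0,"ax": 0,"ay": 0,"az": 0}
    - {"x": 0,"y": 0,"z": 2,"ax": 0,"ay": 0,"az": 0}
    - {"x": 0,"y": 0,"z": 2,"ax": 0,"ay": 0,"az": 0}
    - {"x": 0,"y": 0,"z": 1,"ax": 0,"ay": 0,"az": 0}
    - {"x": 0,"y": 0,"z": 0,"ax": 0,"ay": 0,"az": 0}

```text
time_s: 8.35
eef_pos: [658.7, -161.2, 93.2]
ee_rot: [-0.0, 1.0, 0.023, 0.0]
force: [0.3, -0.5, 0.5]
width: 0.1
```

Run:
```python
from h import *
from rig import telemetry, read_camera
e=read_camera("side");d=read_camera("wrist")
c=cv2.resize(e["img"][150:270,270:430],None,fx=4,fy=4,interpolation=cv2.INTER_CUBIC)
cv2.imwrite("pics/side5.png",c[:,:,::-1]);cv2.imwrite("pics/w5.png",d["img"][:,:,::-1])
s=telemetry.observe();print(s["eef_pos"],s["ee_rot"])
```

```text
[ 659.49971384 -161.61349369   94.58149776] [3.43295044e-04 9.99732475e-01 2.31022330e-02 1.07150593e-03]
```

View pics/side5.png

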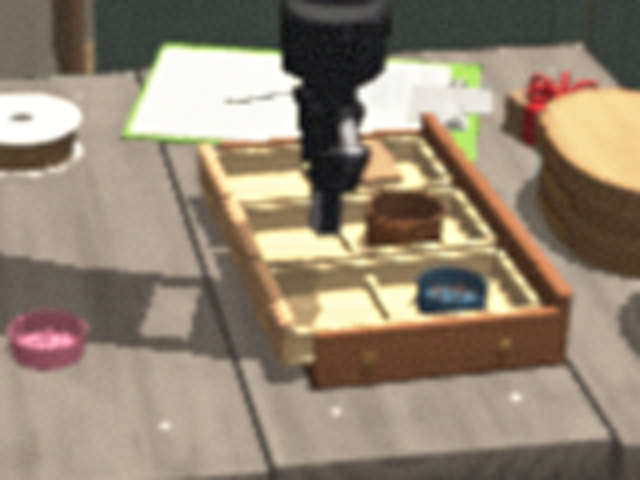

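View pics/w5.png

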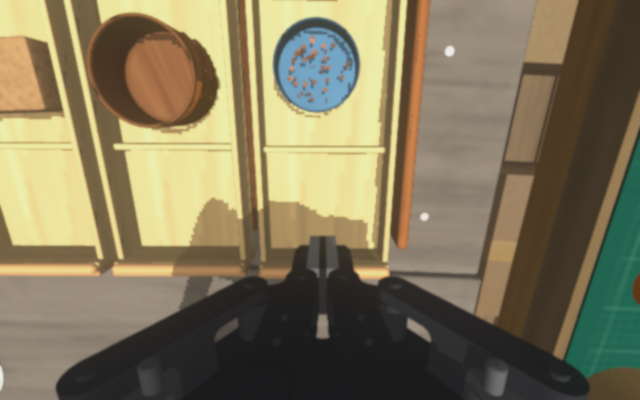

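The wrist view confirms the blue tin with tacks at (316,66). The fingers at column 322 are centred on its pocket (265–390). I descend.

Request:
apply_moves:
  deltas:
    - {"x": 0,"y": 0,"z": 2,"ax": 0,"ay": 0,"az": 0}
    - {"x": 0,"y": 0,"z": 2,"ax": 0,"ay": 0,"az": 0}
    - {"x": 0,"y": 0,"z": 1.5,"ax": 0,"ay": 0,"az": 0}
    - {"x": 0,"y": 0,"z": 0.8,"ax": 0,"ay": 0,"az": 0}
    - {"x": 0,"y": 0,"z": 0,"ax": 0,"ay": 0,"az": 0}

```text
time_s: 8.95
eef_pos: [658.9, -161.7, 29.2]
ee_rot: [-0.0, 1.0, 0.023, -0.0]
force: [-0.4, -0.3, 0.1]
width: 0.1
```

Request:
apply_moves:
  deltas:
    - {"x": -0.5,"y": 0,"z": 0,"ax": 0,"ay": 0,"az": 0}
    - {"x": -0.5,"y": 0,"z": 0,"ax": 0,"ay": 0,"az": 0}
    - {"x": -0.5,"y": 0,"z": 0,"ax": 0,"ay": 0,"az": 0}
    - {"x": -0.5,"y": 0,"z": 0,"ax": 0,"ay": 0,"az": 0}
    - {"x": -0.3,"y": 0,"z": 0,"ax": 0,"ay": 0,"az": 0}

```text
time_s: 9.45
eef_pos: [635.8, -162.9, 30.0]
ee_rot: [0.0, 1.0, 0.023, 0.0]
force: [2.5, 0.3, -0.5]
width: -0.2
```

Request:
apply_moves:
  deltas:
    - {"x": -0.3,"y": 0,"z": 0,"ax": 0,"ay": 0,"az": 0}
    - {"x": -0.3,"y": 0,"z": 0,"ax": 0,"ay": 0,"az": 0}
    - {"x": -0.4,"y": 0,"z": 0,"ax": 0,"ay": 0,"az": 0}
    - {"x": -0.4,"y": 0,"z": 0,"ax": 0,"ay": 0,"az": 0}
    - {"x": -0.5,"y": 0,"z": 0,"ax": 0,"ay": 0,"az": 0}

```text
time_s: 9.95
eef_pos: [616.9, -163.7, 29.7]
ee_rot: [0.0, 1.0, 0.023, 0.0]
force: [1.8, 1.0, 1.3]
width: -0.1
```

Request:
apply_moves:
  deltas:
    - {"x": -0.6,"y": 0,"z": 0,"ax": 0,"ay": 0,"az": 0}
    - {"x": -0.6,"y": 0,"z": 0,"ax": 0,"ay": 0,"az": 0}
    - {"x": -0.6,"y": 0,"z": 0,"ax": 0,"ay": 0,"az": 0}
    - {"x": -0.6,"y": 0,"z": 0,"ax": 0,"ay": 0,"az": 0}
    - {"x": -0.6,"y": 0,"z": 0,"ax": 0,"ay": 0,"az": 0}

```text
time_s: 10.45
eef_pos: [586.6, -165.0, 29.6]
ee_rot: [-0.0, 1.0, 0.023, -0.0]
force: [2.1, 1.0, 0.6]
width: -0.1
```

Request:
apply_moves:
  deltas:
    - {"x": -0.6,"y": 0,"z": 0,"ax": 0,"ay": 0,"az": 0}
    - {"x": -0.6,"y": 0,"z": 0,"ax": 0,"ay": 0,"az": 0}
    - {"x": -0.6,"y": 0,"z": 0,"ax": 0,"ay": 0,"az": 0}
    - {"x": -0.5,"y": 0,"z": 0,"ax": 0,"ay": 0,"az": 0}
    - {"x": -0.4,"y": 0,"z": 0,"ax": 0,"ay": 0,"az": 0}

```text
time_s: 10.95
eef_pos: [559.7, -166.3, 29.6]
ee_rot: [-0.0, 1.0, 0.023, -0.0]
force: [2.4, 1.4, 0.7]
width: 0.2
```

Request:
apply_moves:
  deltas:
    - {"x": -0.4,"y": 0,"z": 0,"ax": 0,"ay": 0,"az": 0}
    - {"x": -0.4,"y": 0,"z": 0,"ax": 0,"ay": 0,"az": 0}
    - {"x": -0.3,"y": 0,"z": 0,"ax": 0,"ay": 0,"az": 0}
    - {"x": -0.3,"y": 0,"z": 0,"ax": 0,"ay": 0,"az": 0}
    - {"x": -0.2,"y": 0,"z": 0,"ax": 0,"ay": 0,"az": 0}

```text
time_s: 11.45
eef_pos: [544.0, -167.1, 29.6]
ee_rot: [-0.0, 1.0, 0.023, -0.0]
force: [1.9, 1.5, -0.7]
width: -0.2
```

Request:
apply_moves:
  deltas:
    - {"x": -0.2,"y": 0,"z": 0,"ax": 0,"ay": 0,"az": 0}
    - {"x": -0.1,"y": 0,"z": 0,"ax": 0,"ay": 0,"az": 0}
    - {"x": -0.1,"y": 0,"z": 0,"ax": 0,"ay": 0,"az": 0}
    - {"x": -0.1,"y": 0,"z": 0,"ax": 0,"ay": 0,"az": 0}
    - {"x": 0,"y": 0,"z": 0,"ax": 0,"ay": 0,"az": 0}

```text
time_s: 11.95
eef_pos: [539.0, -167.3, 29.6]
ee_rot: [0.0, 1.0, 0.023, -0.0]
force: [0.3, -0.5, -0.1]
width: -0.1
```

Request:
apply_moves:
  deltas:
    - {"x": -0.1,"y": 0,"z": 0,"ax": 0,"ay": 0,"az": 0}
    - {"x": -0.1,"y": 0,"z": 0,"ax": 0,"ay": 0,"az": 0}
    - {"x": -0.1,"y": 0,"z": 0,"ax": 0,"ay": 0,"az": 0}
    - {"x": 0,"y": 0,"z": 0,"ax": 0,"ay": 0,"az": 0}
    - {"x": 0,"y": 0,"z": 0,"ax": 0,"ay": 0,"az": 0}

```text
time_s: 12.45
eef_pos: [538.4, -167.4, 29.8]
ee_rot: [0.001, 1.0, 0.023, 0.003]
force: [20.8, 0.8, -12.7]
width: 0.0
```

The tray is on its front stop (21 N). I free the finger into the pocket and rise straight up.

Request:
apply_moves:
  deltas:
    - {"x": 0.5,"y": 0,"z": 0,"ax": 0,"ay": 0,"az": 0}
    - {"x": 0.8,"y": 0,"z": 0,"ax": 0,"ay": 0,"az": 0}
    - {"x": 0.8,"y": 0,"z": 0,"ax": 0,"ay": 0,"az": 0}
    - {"x": 0,"y": 0,"z": 0,"ax": 0,"ay": 0,"az": 0}
    - {"x": 0,"y": 0,"z": -2,"ax": 0,"ay": 0,"az": 0}

```text
time_s: 12.95
eef_pos: [555.9, -166.0, 47.5]
ee_rot: [-0.001, 1.0, 0.023, -0.002]
force: [-0.9, -1.3, 0.6]
width: 0.0
```

Request:
apply_moves:
  deltas:
    - {"x": 0,"y": 0,"z": -4,"ax": 0,"ay": 0,"az": 0}
    - {"x": 0,"y": 0,"z": -4,"ax": 0,"ay": 0,"az": 0}
    - {"x": 0,"y": 0,"z": -4,"ax": 0,"ay": 0,"az": 0}
    - {"x": -3,"y": 0,"z": -4,"ax": 0,"ay": 0,"az": 0}
    - {"x": -3,"y": 0,"z": -3,"ax": 0,"ay": 0,"az": 0}

```text
time_s: 13.45
eef_pos: [496.6, -169.2, 241.7]
ee_rot: [0.0, 1.0, 0.023, 0.001]
force: [0.8, 0.3, 1.3]
width: -0.2
```

Request:
apply_moves:
  deltas:
    - {"x": -3,"y": 0,"z": 0,"ax": 0,"ay": 0,"az": 0}
    - {"x": -3,"y": 0,"z": 0,"ax": 0,"ay": 0,"az": 0}
    - {"x": 0,"y": 0,"z": 0,"ax": 0,"ay": 0,"az": 0}
    - {"x": 0,"y": 0,"z": 0,"ax": 0,"ay": 0,"az": 0}
    - {"x": 0,"y": 0,"z": 0,"ax": 0,"ay": 0,"az": 0}

```text
time_s: 13.95
eef_pos: [437.8, -172.0, 239.6]
ee_rot: [-0.0, 1.0, 0.023, 0.0]
force: [-0.6, 0.4, 0.0]
width: -0.2
```

Run:
```python
from h import *
from rig import telemetry, read_camera
e=read_camera("side");d=read_camera("wrist");np.savez("pics/w6.npz",**d)
c=cv2.resize(e["img"][160:280,235:435],None,fx=4,fy=4,interpolation=cv2.INTER_CUBIC)
cv2.imwrite("pics/side6.png",c[:,:,::-1]);cv2.imwrite("pics/w6.png",d["img"][:,:,::-1])
s=telemetry.observe();print(s["eef_pos"],s["force"],s["time_s"])
```

```text
[ 437.80828868 -171.89843485  239.34897244] [-0.21913753  0.61514944  0.06337159] 14.05
```

View pics/side6.png

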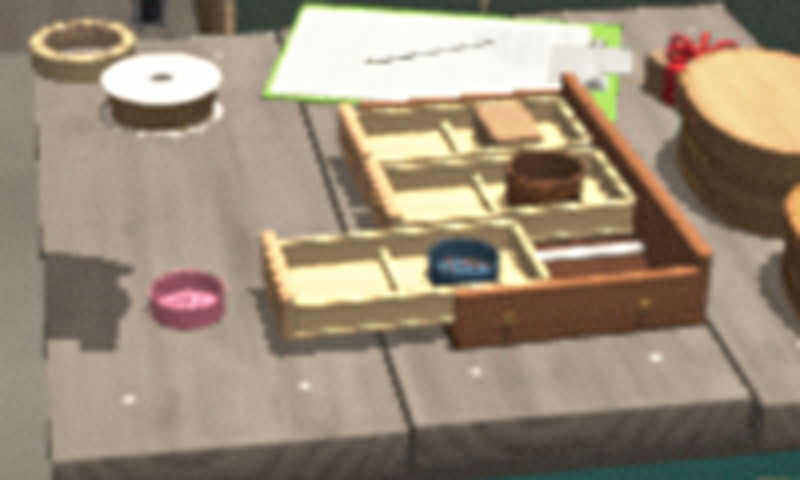

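View pics/w6.png

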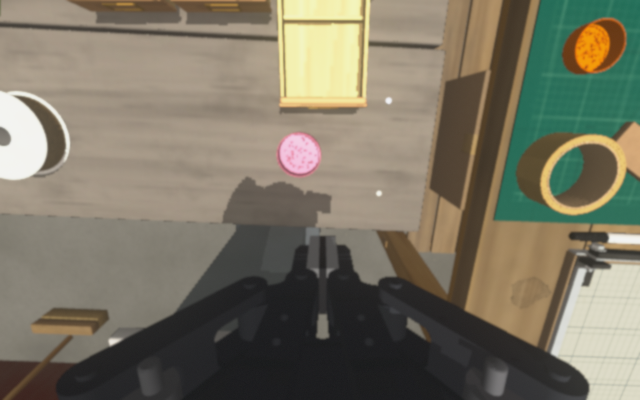

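The tin tray is out, with its front at wrist rows 98–107. The block and cup trays are in line at home, and the pink decoy, spool and tape are where they were. One check of the distance, then I hand in.

Run:
```python
from h import *
from rig import telemetry, order
d=np.load("pics/w6.npz"); print(P(d,279,99,50),P(d,366,99.5,50))
print(telemetry.observe()["force"]); print(order.close_job())
```

```text
[ 522.81551573 -120.58712743   50.        ] [ 526.65743109 -214.65300869   50.        ]
[-0.21913753  0.61514944  0.06337159]
the job is handed in; nothing more can be done
None
```

I pushed the sanding-block tray home first, then hooked the closed fingertips behind the front lip of the tack-tin tray and drew it out to its front stop. The job is handed in at about 14 s of the 51 s allowed; it reports no verdict.

- **Block tray:** it slid in at about 2 N, and the force rose to 19 N at the stop. Afterwards all three fronts stood in line in the pictures.
- **Tin tray:** the force rose to 21 N at the front stop. The lip moved from x ≈ 624 mm to about 525 mm, which is about 99 mm and matches the full 100 mm travel within camera accuracy.
- **Everything else:** in the last side view the wooden-box tray was still home. The contents sat in their bays, and the pink tin, spool and tape were where they had been. The arm was well clear with no contact force.
- **What disagreed:** my first three move calls were refused because rows need all six numbers; nothing moved. Estimates of the rack's yaw ranged from about 2° to 3.5°, and I used about 2.7°.

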